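# Pressure-check an oxygen valve block with a hand-held test gauge

## Robot

A 6-joint arm with a two-finger parallel gripper is mounted at the origin on the work surface. World frame = base frame: x ahead of the robot, y to its left, z up, the work surface at z = 0. Lengths are in m, angles in rad, forces in N, time in s.
With the tool pointing down it reaches from about 0.3 to 0.775 m from the base axis. Payload 14.6 kg.
Tool frame: the origin (TCP) lies between the finger pads; the fingertips stand 11 mm ahead of it and the grasp point (between the pads) lies 8 mm behind it (tcp_to_tips is the distance from the TCP to the fingertips, in m); z points along the fingers, y is the line along which they close (so a half turn about z gives the same grasp; the last joint's range is limited). The gripper opens to 94 mm and grips with 3 to 60 N. Pads are 16 mm wide; open, the fingers measure 119 mm over their backs; the gripper's body (75 mm by 177 mm) begins 78 mm behind the grasp point.
Start: joints at [1.164, 0.3, 1.521, -0, 1.321, -0.067], TCP at [0.183, 0.519, 0.216] pointing down, gripper open.
Joint ranges: [-3.03, 3.03], [-0.79, 2.21], [0.23, 2.52], [-1.04, 4.18], [0, 3.07], [-2.55, 2.55]. Speed limits (rad/s): [2.22, 2.22, 2.57, 3.14, 3.14, 3.14].

## Interface

Orientations are given as a rotation vector (axis times angle).
In Python, from plant import sense, get_image, job_done, tcp_to_tips gives the robot as it stands. The module is installed in compiled form; this text tells all that it offers.
- The arm moves only by the tool carry_out, never from a script. Its argument "motion" is a list that holds one entry, the list of rows, each a list of 6 numbers: the shift along the tool's x, y, z in units of 40 mm (1.0 is 40 mm), then the turn, a rotation vector about the tool's x, y, z in units of 6 degrees (1.0 is 6 degrees). In form: [[[x, y, z, wx, wy, wz], ...]]. A call has 1 to 12 rows; each row is the pose to reach, as a shift and turn from the pose commanded when the call began, along the tool's axes at that moment; what a row does not reach only later rows make up. A row lasts 1/8 s, in which the tool goes at most 62.5 mm and 10.7 degrees, less where a joint would pass 70% of its speed; a pose out of reach is approached as far as the arm can. A call with a gripper value outside its range is refused whole. "hand" is the finger opening in mm, from 0 to 94, set as the call begins (left out, the last holds). The fingers move at their own pace and stop on an object; the grip force is fixed at half the most. Time passes only in rows, so rows that repeat a pose let the fingers close. It gives the time, the measured TCP pose, the force, the opening and the grip force at its end, in the units of the state.
- sense(): the state, without advancing time (a new reading comes with each control period).
- get_image(name): name is "scene" or "top" or "wrist"; returns a dict with "color" (384x512x3 uint8, red, green, blue), "fx", "fy", "cx", "cy" (pixels), "rvec" (rotation vector, rad) and "tvec" (3), from world to camera coordinates, as OpenCV has them. Camera axes: x right, y down, z forward; pixel columns grow to the right and rows downward; lengths in m; the calibration is good to about 2 mm. The wrist camera is an equidistant fisheye: a pixel r from the principal point sees the ray r / f radians off the axis. A picture is of the moment at which its call begins. There is no depth.
- job_done(): hands the job in; it is judged then, once.
The state is a dict: "clock": time; "joint_positions": joint angles; "joint_vel": joint speeds; "joint_torque": joint torques, N m; "ee_pos": TCP position; "tcp_rot": TCP orientation; "wrist_force": force on the tool from outside, world axes, zero at the start; "torque": the same for the moment, N m; "grip_width": finger opening in m; "finger_force": force on a finger pad.
Only numpy, scipy, OpenCV 4.12 (cv2) and the standard library are available. Lean on these libraries where they do the work, as an engineer would, in place of code of your own. Each camera call takes 0.05 s, during which the arm holds its last target. There are 200 camera calls.

## Task

Pick up the hand-held test gauge that stands on the steel table and press its coupler squarely onto the bare tilted nipple of the valve block (not the block whose port is closed by a cap), until it snaps and the spring collar is fully home. Keep the gauge in the gripper and keep pushing against the spring: the program finishes while still holding the coupler fully home. Leave the other things on the table where they are.

Things in the scene. Friction and masses are not known exactly. Their poses are not given: they have to be found in the camera images.
- gauge: loose hand-held test gauge, 102 mm tall, 0.2 kg, upright, coupler mouth down. Lower 44 mm: round steel coupler 46 mm across, with a bore of 21 mm diameter, 44 mm deep, from below. 44 to 102 mm: square grey handle 30 x 30 mm, flats facing its x and y axes, small white dial on top. Origin at the centre of the mouth; z runs along the axis up to the dial. It fits at any turn about it.
- port: fixed aluminium valve block with the bare nipple, 100 x 100 x 36 mm, a brass pipe stub on each y side. On top a round boss 54 mm across leans 25 degrees from vertical towards the block's own -x side, roughly towards the robot. Origin at the centre of its underside.
- nipple: bare steel nipple on that block, fixed: a round post 18 mm across, its last 9 mm tapering to 8 mm. Origin at the post's foot on the boss, 58 mm above the table; z is its axis, out of the block to the tip, 25 degrees from vertical. A spring collar, a disc 44 mm across, slides on it; at rest the collar's upper face is 20 mm up z, with 26 mm of post above it.
- nipple_tip (a point): centre of the nipple's tip, 46 mm up the nipple's z axis from its foot
- collar (a joint): how far the collar is pushed down the nipple's axis: 0 at rest, 0.012 m fully home at a hard stop (upper face then 8 mm up z from the foot). The coupler's rim pushes it: 5 N to start, 7 at 5 mm, then hidden detent balls bring it to some 15 N near 6 mm and snap past, and it takes 7 to 9 N from there to the stop. Let go, it springs back and lifts the gauge.
- capped: second valve block of the same make, fixed, its leaning boss closed by a broad dark cap 52 mm across and 38 mm tall, with no nipple or collar; not to be used. The two blocks may change places. Origin at the centre of its underside.
- vial: small glass vial with an aluminium cap, 28 mm wide, 50 mm tall, loose bystander; origin at the centre of its underside
- tape: roll of white tape lying flat, 64 mm outside, 22 mm tall, loose bystander; origin at the centre of its underside
- bowl: round steel bowl, 120 mm wide, 40 mm tall, loose bystander; origin at the centre of its underside
- mouse: black computer mouse, 100 x 60 x 26 mm, on a 3 mm rubber pad, loose bystander; origin at the centre of its underside
- carton: white paper box, 90 x 140 x 55 mm, loose bystander; origin at the centre of its underside
- saline: clear plastic bottle, 72 mm wide, 150 mm tall, loose bystander; origin at the centre of its underside
There are look-alikes about, which are no part of the job. Of the things that look like the gauge, take the one that is farthest to the robot's right at the start.

How it is judged:
By the outcome, as a careful person would: the job done as asked, in the order asked, and still so for the second after the job is handed in, while the arm keeps its last pose, push and grip.
It also fails if it takes over 42 s, if anything falls off the work surface, if the arm or the gripper's body presses on something with over 40 N, if the wrist force passes 120 N, or if a joint passes its speed limit or range.

## Working session

There is one attempt and no reset: what is moved stays moved. The work goes in short steps, Python scripts to look and compute and a tool call to move; the robot and the scene stay as the last step left them, time stands still between calls to the robot, and variables do not carry over. Pictures are saved under pics/ and viewed, at most 10 in all, crops included, and the job is handed in when it is done.

Besides the shell and the picture viewer there is one more tool, called after "Emit:" as name(argument=value, ...) on one line, values as JSON. carry_out: Moves the arm, as the interface text tells. Its arguments: {"type":"object","properties":{"motion":{"type":"array","items":{"type":"array","items":{"type":"array","items":{"type":"number"}}}},"hand":{"type":"number"}},"required":["motion"]}

```bash
mkdir -p pics
cat > h.py <<'E'
import numpy as np, cv2
from scipy.spatial.transform import Rotation as R
from plant import sense, get_image
def cam(im):
    return R.from_rotvec(np.ravel(im["rvec"])).as_matrix(), np.ravel(im["tvec"])
def ray(im,u,v,fish=False):
    Rm,t=cam(im); x=(u-im["cx"])/im["fx"]; y=(v-im["cy"])/im["fy"]
    if fish:
        r=np.hypot(x,y); s=np.sin(r)/r if r>1e-9 else 1; d=np.array([x*s,y*s,np.cos(r)])
    else: d=np.array([x,y,1.]); d/=np.linalg.norm(d)
    return -Rm.T@t, Rm.T@d
def plane(im,u,v,z,fish=False):
    o,d=ray(im,u,v,fish); return o+d*(z-o[2])/d[2]
def tri(rays):
    A=sum(np.eye(3)-np.outer(d,d) for o,d in rays); b=sum((np.eye(3)-np.outer(d,d))@o for o,d in rays)
    p=np.linalg.solve(A,b); return p,[np.linalg.norm(np.cross(p-o,d)) for o,d in rays]
def proj(im,p,fish=False):
    Rm,t=cam(im); c=Rm@np.asarray(p,float)+t
    if fish:
        r=np.hypot(c[0],c[1]); th=np.arctan2(r,c[2]); k=th/r if r>1e-9 else 1/c[2]; x,y=c[0]*k,c[1]*k
    else: x,y=c[0]/c[2],c[1]/c[2]
    return np.array([im["cx"]+im["fx"]*x, im["cy"]+im["fy"]*y])
def save(im,n,crop=None,s=1.5):
    c=im["color"]; 
    if crop: c=c[crop[1]:crop[3],crop[0]:crop[2]]
    cv2.imwrite("pics/"+n,cv2.resize(c[:,:,::-1],None,fx=s,fy=s,interpolation=cv2.INTER_CUBIC))
E
python3 - <<'E'
from h import *
import pickle
D={n:get_image(n) for n in("scene","top","wrist")}
pickle.dump(D,open("d0.pkl","wb"))
for n in D: 
    save(D[n],n+"0.png"); im=D[n]; Rm,t=cam(im); print(n,im["fx"],im["cx"],im["cy"],-Rm.T@t,Rm[2])
s=sense();print(s)
E
```

```text
scene 389.99752209360685 251.7002421700671 193.37546788898075 [ 1.31781243 -0.07565559  0.74261947] [-0.76017266  0.05571936 -0.64732749]
top 353.8504478346073 263.9842604939312 192.47840308113635 [ 0.43503658 -0.02778557  1.10134829] [ 0.14172253  0.00326831 -0.98990103]
wrist 297.3186396354542 255.17898386432708 190.79867442900692 [0.1054879  0.54493133 0.38433075] [ 0.26663336 -0.09599346 -0.95900569]
{'clock': 0.15, 'joint_positions': array([ 1.16440415e+00,  3.00345029e-01,  1.52143699e+00,  3.13179507e-06,
        1.32067168e+00, -6.65997351e-02]), 'joint_vel': array([-0.00082192, -0.00132897, -0.00182226,  0.00051449,  0.00022419,
       -0.00074348]), 'joint_torque': array([ 2.46162226e-04, -5.31956863e+01, -3.52819312e+01,  7.07926461e-02,
        2.37057509e-02, -2.51035937e-05]), 'ee_pos': array([0.18323951, 0.51838364, 0.21601643]), 'tcp_rot': array([-5.31147237e-01, -3.09615879e+00,  1.31367564e-03]), 'wrist_force': array([-0.80377513, -0.15340013,  0.12515782]), 'torque': array([-0.00010575, -0.02758269, -0.01447423]), 'finger_force': 0.0, 'grip_width': 0.09388569586093101}
```

View pics/scene0.png

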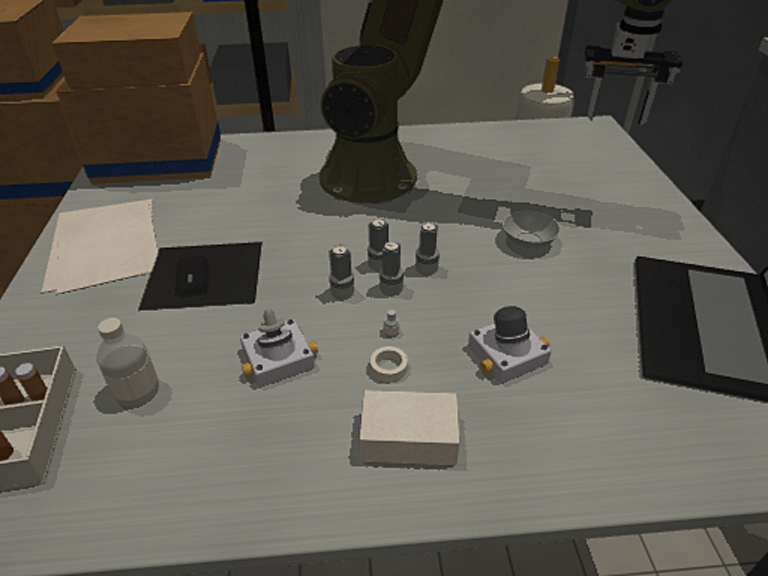

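View pics/top0.png

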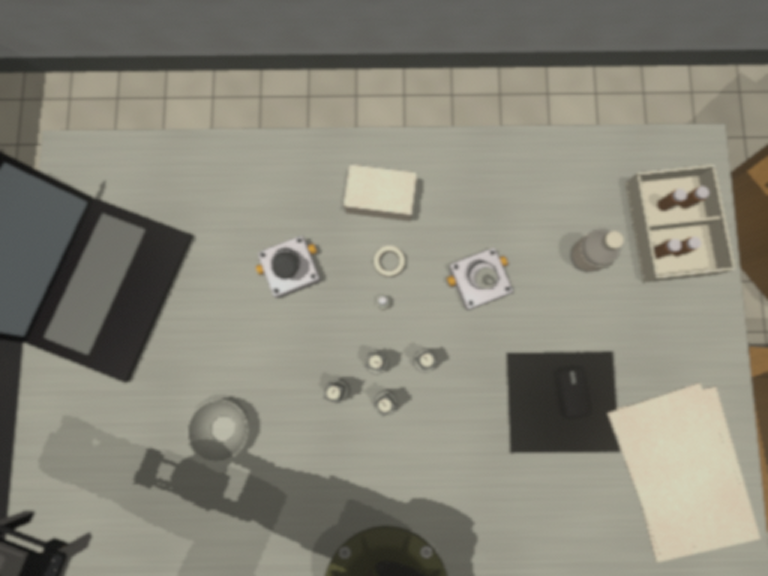

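The scene view shows four gauge look-alikes. The rightmost one (lowest y) has its dial at about (341,249) in the scene picture and (427,360) in the top picture. The bare nipple's tip is at (268,314) scene and (488,281) top. The capped block is the other one, at (510,320) scene.

Run:
```python
from h import *
import pickle
D=pickle.load(open("d0.pkl","rb")); S,T=D["scene"],D["top"]
def dial(im,u,v,r=9):
    g=cv2.cvtColor(im["color"],cv2.COLOR_RGB2GRAY).astype(float); u,v=int(u),int(v)
    w=g[v-r:v+r+1,u-r:u+r+1]; m=w>w.max()-35
    n,l,s,c=cv2.connectedComponentsWithStats(m.astype(np.uint8)); k=1+np.argmax(s[1:,4]); return c[k]+[u-r,v-r],s[k,4]
P=[((341,249),(427,360)),((392,245),(386,404)),((379,221),(376,361)),((429,226),(334,392))]
for a,b in [((341,249),(427,360)),((391,245),(376,361)),((379,222),(386,404)),((429,227),(334,392))]:
    pa,na=dial(S,a[0]/1.5,a[1]/1.5); pb,nb=dial(T,b[0]/1.5,b[1]/1.5)
    print(pa,na,pb,nb,tri([ray(S,*pa),ray(T,*pb)]))
print("tip",tri([ray(S,268/1.5,314/1.5),ray(T,488/1.5,281/1.5)]))
c1=S["color"][190:265,150:225]; c2=T["color"][155:215,290:350]; c3=S["color"][150:205,205:300];c4=T["color"][225:280,215:305]
f=lambda c:cv2.resize(c,(380,285),interpolation=cv2.INTER_CUBIC)
cv2.imwrite("pics/crops.png",np.vstack([np.hstack([f(c1),f(c2)]),np.hstack([f(c3),f(c4)])])[:,:,::-1])
```

```text
[225.73076923 166.26923077] 26 [284.28571429 239.69387755] 49 (array([ 0.44405326, -0.08125116,  0.10266555]), [np.float64(0.0011349589743911666), np.float64(0.001134958974391149)])
[260.59090909 163.63636364] 22 [249.67346939 240.57142857] 49 (array([0.44241673, 0.0156466 , 0.10348519]), [np.float64(0.0010346547991426469), np.float64(0.0010346547991426632)])
[251.5625 147.8125] 16 [256.18367347 269.81632653] 49 (array([ 0.36223331, -0.00248546,  0.1040563 ]), [np.float64(0.001397386160471084), np.float64(0.0013973861604710933)])
[285.39130435 150.56521739] 23 [221.5 261.5] 52 (array([0.38555832, 0.0938305 , 0.10353629]), [np.float64(0.0011418043847546367), np.float64(0.0011418043847546526)])
tip (array([ 0.59345285, -0.20341542,  0.08879641]), [np.float64(0.0012591127080540882), np.float64(0.0012591127080540973)])
```

View pics/crops.png

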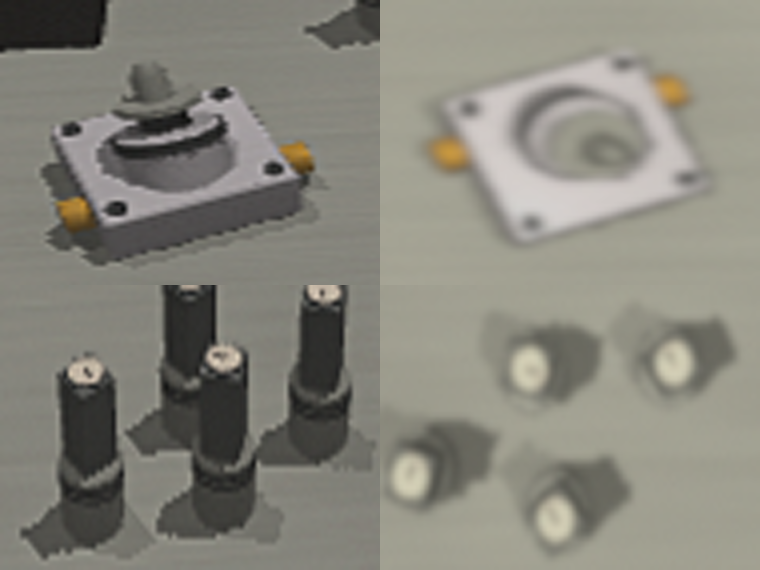

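```bash
cat >> h.py <<'E'
def rel(p,Rt,p0=None,R0=None):
    s=sense(); R0=R.from_rotvec(s["tcp_rot"]) if R0 is None else R0; p0=s["ee_pos"] if p0 is None else p0
    d=R0.inv().apply(np.asarray(p)-p0)/0.04; w=np.degrees((R0.inv()*Rt).as_rotvec())/6
    return np.round(np.r_[d,w],3)
E
python3 - <<'E'
from h import *
import pickle
D=pickle.load(open("d0.pkl","rb")); S,T=D["scene"],D["top"]
R0=R.from_rotvec(sense()["tcp_rot"]); print(R0.as_matrix())
print(rel([.444,-.081,.216],R.from_rotvec([0,0,-1.34])*R0))
print("tip",tri([ray(S,150+150/380*75,190+65/285*75),ray(T,290+225/380*60,155+150/285*60)]))
a=plane(T,290+68/380*60,155+153/285*60,.018);b=plane(T,290+290/380*60,155+90/285*60,.018);print(a,b,np.degrees(np.arctan2(*(a-b)[1::-1])))
E
```

```text
[[-9.42823594e-01  3.33291994e-01 -3.43156267e-04]
 [ 3.33292165e-01  9.42823265e-01 -7.89715407e-04]
 [ 6.03298895e-05 -8.58933614e-04 -9.99999629e-01]]
[-1.1141e+01 -1.1955e+01  1.0000e-02 -1.0000e-03  1.1000e-02  1.2796e+01]
tip (array([ 0.59430538, -0.20131071,  0.09694281]), [np.float64(5.0434490053024844e-05), np.float64(5.043449005306691e-05)])
[ 0.60556447 -0.13820559  0.018     ] [ 0.64633711 -0.24825469  0.018     ] 110.32941262094776
```

Emit:
carry_out(motion=[[[-0.9,-1.0,0,0,0,1.07],[-1.85,-2.0,0,0,0,2.13],[-2.8,-3.0,0,0,0,3.2],[-3.7,-4.0,0,0,0,4.27],[-4.65,-5.0,0,0,0,5.33],[-5.6,-6.0,0,0,0,6.4],[-6.5,-7.0,0,0,0,7.5],[-7.4,-8.0,0,0,0,8.5],[-8.4,-9.0,0,0,0,9.6],[-9.3,-10.0,0,0,0,10.7],[-10.2,-11.0,0,0,0,11.7],[-11.1,-12.0,0,0,0,12.8]]])

```text
clock: 1.65
ee_pos: [0.4423, -0.0839, 0.2164]
tcp_rot: [2.344, 2.092, 0.0]
wrist_force: [1.0, 0.5, 0.6]
grip_width: 0.0942
finger_force: 0.0
```

Emit:
carry_out(motion=[[[0,0,0,0,0,0],[0,0,0,0,0,0],[0,0,0,0,0,0]]])

```text
clock: 2.02
ee_pos: [0.4417, -0.081, 0.2165]
tcp_rot: [2.337, 2.099, 0.0]
wrist_force: [0.3, -0.4, 0.1]
grip_width: 0.0938
finger_force: 0.0
```

Run:
```python
from h import *
import pickle
im=get_image("wrist"); pickle.dump(im,open("w1.pkl","wb")); save(im,"w1.png")
s=sense(); print(s["clock"],s["ee_pos"],s["tcp_rot"],s["joint_positions"])
print(proj(im,[.444,-.081,.102],True)*1.5,proj(im,[.594,-.2013,.098],True)*1.5)
```

```text
2.075 [ 0.44179648 -0.08103069  0.2166275 ] [2.33730318e+00 2.09882310e+00 3.76959173e-04] [-2.63008777e-01  7.26959583e-02  1.79016618e+00  6.89557224e-05
  1.27839160e+00 -1.55614771e-01]
[385.55369453 282.79898451] [584.89891701 404.50826959]
```

View pics/w1.png

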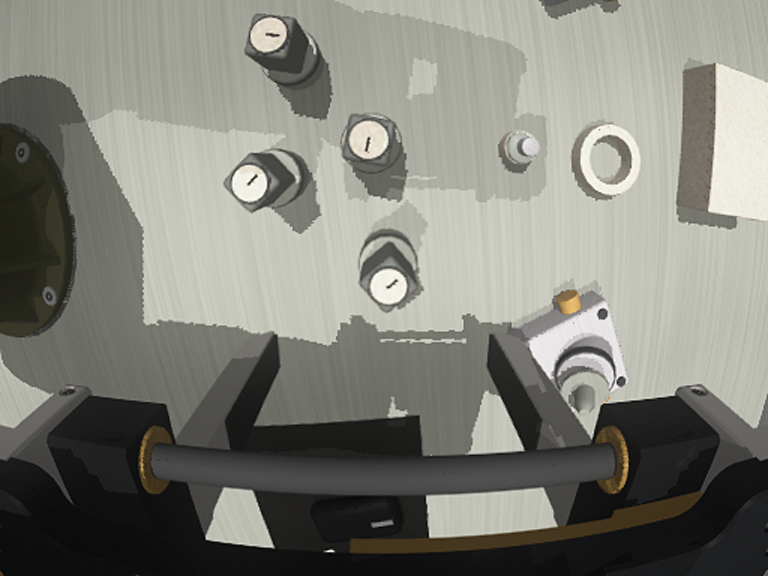

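Wrist view: the target dial is at (389,286), 1.5x scale. Its handle is a diamond in this view, turned about 45° to the fingers. The nipple is at (585,400).

Run:
```python
from h import *
import pickle
im=pickle.load(open("w1.pkl","rb"))
a=im["color"][145:215,220:300]; b=im["color"][220:290,345:425]
f=lambda c:cv2.resize(c,None,fx=5,fy=5,interpolation=cv2.INTER_CUBIC)
cv2.imwrite("pics/w1c.png",np.hstack([f(a),f(b)])[:,:,::-1])
```

```text
(no output)
```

View pics/w1c.png

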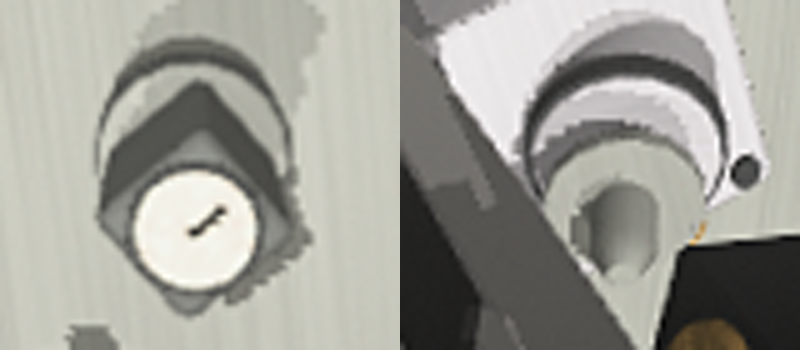

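Run:
```python
from h import *
import pickle
D=pickle.load(open("d0.pkl","rb")); S,T=D["scene"],D["top"]
im=pickle.load(open("w1.pkl","rb"))
C=[(100,215),(188,315),(295,225),(203,130)]
P=np.array([plane(im,220+u/5,145+v/5,.101,True) for u,v in C])
print(P[:,:2],P.mean(0)[:2])
for i in range(4):
    e=P[(i+1)%4]-P[i]; print(np.degrees(np.arctan2(e[1],e[0])),np.linalg.norm(e))
dw=ray(im,220+195/5,145+229/5,True)
p,e=tri([ray(S,225.73,166.27),ray(T,284.29,239.69),dw]); print("dial",p,e,plane(im,259,190.8,.102,True))
# nipple tip: wrist crop ~ (620,275)-> offset
u=[(628,262)]
for q in u:
    r=ray(im,345+(q[0]-400)/5,220+q[1]/5,True)
    print(tri([ray(S,179.6,207.1),ray(T,325.5,186.6),r]))
Rn=R.from_rotvec(sense()["tcp_rot"]).as_matrix();print(Rn)
```

```text
[[ 0.42719686 -0.0789245 ]
 [ 0.44238306 -0.10178458]
 [ 0.4655997  -0.08514164]
 [ 0.44932465 -0.06390797]] [ 0.44612607 -0.08243968]
-56.40347844015784 0.027444562225679876
35.63500491268514 0.028565708276842648
127.46920324971208 0.026753422405162087
-145.83810782529636 0.026742017443600587
dial [ 0.44499313 -0.08178918  0.1037798 ] [np.float64(0.0006505708627446385), np.float64(0.0019414537420869699), np.float64(0.0013841244575055448)] [ 0.44569185 -0.08353748  0.102     ]
(array([ 0.5945219 , -0.20203901,  0.09887003]), [np.float64(0.0015963831660406977), np.float64(0.0012022229470661238), np.float64(0.0023825036776613183)])
[[ 1.07207436e-01  9.94236615e-01  3.44430074e-04]
 [ 9.94236675e-01 -1.07207434e-01 -2.43561182e-05]
 [ 1.27097199e-05  3.45056168e-04 -9.99999940e-01]]
```

Run:
```python
from h import *
R0=R.from_rotvec(sense()["tcp_rot"])
Rt=R.from_euler("z",41.4,degrees=True)*R0
print(rel([.4455,-.0825,.2165],Rt),rel([.4455,-.0825,.066],Rt))
```

```text
[-2.7e-02  9.6e-02  3.0e-03  0.0e+00  2.0e-03 -6.9e+00] [-2.700e-02  9.500e-02  3.766e+00  0.000e+00  2.000e-03 -6.900e+00]
```

Emit:
carry_out(motion=[[[-0.03,0.1,0,0,0,-1.4],[-0.03,0.1,0,0,0,-2.8],[-0.03,0.1,0,0,0,-4.2],[-0.03,0.1,0,0,0,-5.6],[-0.03,0.1,0.2,0,0,-6.9],[-0.03,0.1,0.9,0,0,-6.9],[-0.03,0.1,1.7,0,0,-6.9],[-0.03,0.1,2.5,0,0,-6.9],[-0.03,0.1,3.2,0,0,-6.9],[-0.03,0.1,3.6,0,0,-6.9],[-0.03,0.1,3.77,0,0,-6.9],[-0.03,0.1,3.77,0,0,-6.9]]], hand=94)

```text
clock: 3.58
ee_pos: [0.4458, -0.0833, 0.0658]
tcp_rot: [-1.446, -2.789, 0.0]
wrist_force: [-0.2, 0.5, 0.1]
grip_width: 0.0939
finger_force: 0.0
```

Emit:
carry_out(motion=[[[0,0,0,0,0,0],[0,0,0,0,0,0],[0,0,0,0,0,0],[0,0,0,0,0,0],[0,0,0,0,0,0],[0,0,0,0,0,0],[0,0,0,0,0,0],[0,0,0,0,0,0]]], hand=20)

```text
clock: 4.58
ee_pos: [0.4458, -0.0836, 0.0656]
tcp_rot: [-1.447, -2.788, 0.0]
wrist_force: [0.4, -0.4, -1.1]
grip_width: 0.0299
finger_force: 29.9
```

```bash
cat >> h.py <<'E'
L=0.0656
def axis(az=20.3,tilt=25.):
    a,t=np.radians([az,tilt]); return np.array([-np.sin(t)*np.cos(a),-np.sin(t)*np.sin(a),np.cos(t)])
def Rpress(n):
    Rg=R.from_rotvec([-1.447,-2.788,0.0]); w=np.cross([0,0,1],n); w*=np.arccos(n[2])/np.linalg.norm(w)
    return R.from_rotvec(w)*Rg
E
python3 - <<'E'
from h import *
n=axis(); tip=np.array([.5945,-.202,.099])
print(n,rel(tip+n*(.045+L),Rpress(n)), tip+n*(.045+L))
E
```

```text
[-0.39636899 -0.14662134  0.90630779] [-4.261e+00  2.080e-01 -3.341e+00 -4.026e+00 -1.064e+00 -2.000e-03] [ 0.55066159 -0.21821632  0.19923764]
```

Emit:
carry_out(motion=[[[0,0,-0.4,0,0,0],[0,0,-1.2,0,0,0],[0,0,-2.2,0,0,0],[0,0,-3.0,0,0,0],[-0.3,0,-3.4,0,0,0],[-1.0,0.05,-3.4,-0.8,-0.2,0],[-1.8,0.1,-3.4,-1.6,-0.4,0],[-2.6,0.15,-3.35,-2.4,-0.6,0],[-3.3,0.2,-3.35,-3.2,-0.85,0],[-3.9,0.2,-3.35,-4.03,-1.06,0],[-4.26,0.2,-3.34,-4.03,-1.06,0],[-4.26,0.2,-3.34,-4.03,-1.06,0]]])

```text
clock: 6.08
ee_pos: [0.5505, -0.2186, 0.1989]
tcp_rot: [1.297, 2.498, 0.46]
wrist_force: [-0.3, 0.4, -3.0]
grip_width: 0.0297
finger_force: 29.9
```

Emit:
carry_out(motion=[[[0,0,0,0,0,0],[0,0,0,0,0,0],[0,0,0,0,0,0]]])

```text
clock: 6.45
ee_pos: [0.5504, -0.2179, 0.1994]
tcp_rot: [1.295, 2.496, 0.462]
wrist_force: [-0.2, 0.2, -1.9]
grip_width: 0.0301
finger_force: 29.9
```

Run:
```python
from h import *
import pickle
D={n:get_image(n) for n in("scene","top","wrist")}
s=sense(); D["s"]=s; pickle.dump(D,open("d2.pkl","wb"))
print(s["clock"],s["ee_pos"],s["tcp_rot"],s["grip_width"],s["wrist_force"],s["joint_positions"].round(2))
S,T,W=D["scene"],D["top"],D["wrist"]
a=S["color"][120:240,110:270]; b=T["color"][130:250,250:410]
w=W["color"]
f=lambda c,k:cv2.resize(c,k,interpolation=cv2.INTER_CUBIC)
cv2.imwrite("pics/s2.png",np.hstack([f(a,(800,600))])[:,:,::-1])
save(W,"w2.png")
```

```text
6.6 [ 0.55038457 -0.21822002  0.19936849] [1.29534079 2.49608867 0.46199299] 0.029986567992767662 [ 0.33982353  0.28563826 -2.5358434 ] [-0.59  0.26  1.67  0.42  0.99 -1.4 ]
```

View pics/s2.png

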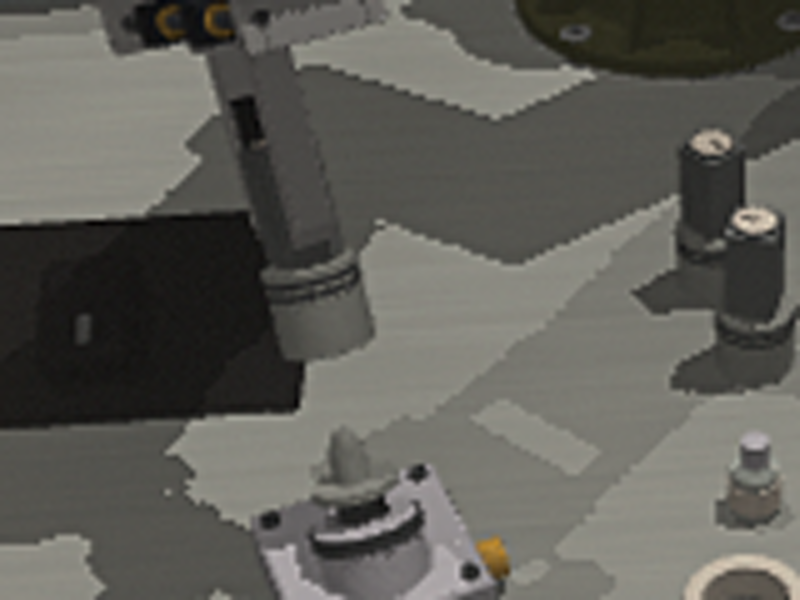

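View pics/w2.png

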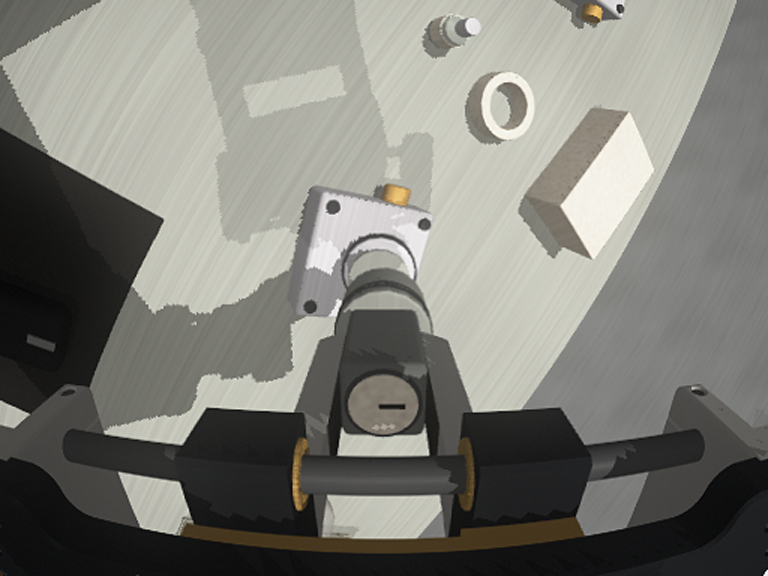

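Scene crop: the coupler rim runs from about (285,358) to (374,332), and the nipple tip is near (345,428). Wrist: the dial is at (384,404), the coupler axis is near x=383, and the collar is near x=380. I'll compare these with predictions from the tool pose.

Run:
```python
from h import *
import pickle
D=pickle.load(open("d2.pkl","rb")); S,W,s=D["scene"],D["wrist"],D["s"]; w1=pickle.load(open("w1.pkl","rb"))
Rt=R.from_rotvec(s["tcp_rot"]); p=s["ee_pos"]; n=axis(); tip=np.array([.5945,-.202,.099])
def ext(im,c,ax,r,fish,off,k):
    u=np.cross(ax,[1,0,0.3]);u/=np.linalg.norm(u);v=np.cross(ax,u);t=np.linspace(0,2*np.pi,90)
    q=np.array([proj(im,c+r*(np.cos(a)*u+np.sin(a)*v),fish) for a in t]); q=(q-off)*k
    return "L",q[q[:,0].argmin()].round(),"R",q[q[:,0].argmax()].round(),"T",q[q[:,1].argmin()].round(),"B",q[q[:,1].argmax()].round()
ta=Rt.apply([0,0,1]); print("tool axis",ta,"n",-n)
for nm,im,f,off,k in(("S",S,False,np.array([110,120]),5),("W",W,True,np.zeros(2),1.5),("w1",w1,True,np.array([265,220]),5)):
    print(nm)
    if nm!="w1":
        print(" mouth",ext(im,p+ta*L,ta,.023,f,off,k)); print(" couptop",ext(im,p+ta*(L-.044),ta,.023,f,off,k))
        print(" dial",((proj(im,p+ta*(L-.102),f)-off)*k).round())
    print(" tip",ext(im,tip,n,.004,f,off,k)); print(" collar",ext(im,tip-n*.026,n,.022,f,off,k)); print(" boss",ext(im,tip-n*.046,n,.027,f,off,k))
# magnified 10x
a=S["color"][165:240,155:215]; b=W["color"][150:215,205:305]
f=lambda c,k:cv2.resize(c,k,interpolation=cv2.INTER_NEAREST)
cv2.imwrite("pics/z2.png",np.hstack([f(a,(384,480)),f(b,(400,260)) if 0 else cv2.copyMakeBorder(f(b,(400,260)),0,220,0,0,cv2.BORDER_CONSTANT)])[:,:,::-1])
```

```text
tool axis [ 0.39614532  0.1472526  -0.90630324] n [ 0.39636899  0.14662134 -0.90630779]
S
 mouth ('L', array([276., 357.]), 'R', array([370., 336.]), 'T', array([355., 330.]), 'B', array([292., 363.]))
 couptop ('L', array([253., 271.]), 'R', array([348., 249.]), 'T', array([335., 245.]), 'B', array([266., 275.]))
 dial [269. 142.]
 tip ('L', array([338., 435.]), 'R', array([354., 431.]), 'T', array([351., 430.]), 'B', array([341., 436.]))
 collar ('L', array([315., 492.]), 'R', array([402., 472.]), 'T', array([384., 464.]), 'B', array([334., 499.]))
 boss ('L', array([315., 531.]), 'R', array([422., 506.]), 'T', array([399., 496.]), 'B', array([338., 541.]))
W
 mouth ('L', array([342., 307.]), 'R', array([425., 307.]), 'T', array([384., 268.]), 'B', array([385., 346.]))
 couptop ('L', array([334., 338.]), 'R', array([433., 338.]), 'T', array([384., 292.]), 'B', array([385., 383.]))
 dial [384. 405.]
 tip ('L', array([378., 285.]), 'R', array([390., 285.]), 'T', array([383., 279.]), 'B', array([384., 291.]))
 collar ('L', array([353., 275.]), 'R', array([415., 273.]), 'T', array([383., 244.]), 'B', array([384., 304.]))
 boss ('L', array([348., 266.]), 'R', array([419., 266.]), 'T', array([382., 233.]), 'B', array([384., 302.]))
w1
 tip ('L', array([612., 253.]), 'R', array([644., 252.]), 'T', array([628., 240.]), 'B', array([628., 265.]))
 collar ('L', array([547., 185.]), 'R', array([713., 181.]), 'T', array([632., 118.]), 'B', array([629., 251.]))
 boss ('L', array([533., 139.]), 'R', array([728., 133.]), 'T', array([633.,  57.]), 'B', array([631., 218.]))
```

View pics/z2.png

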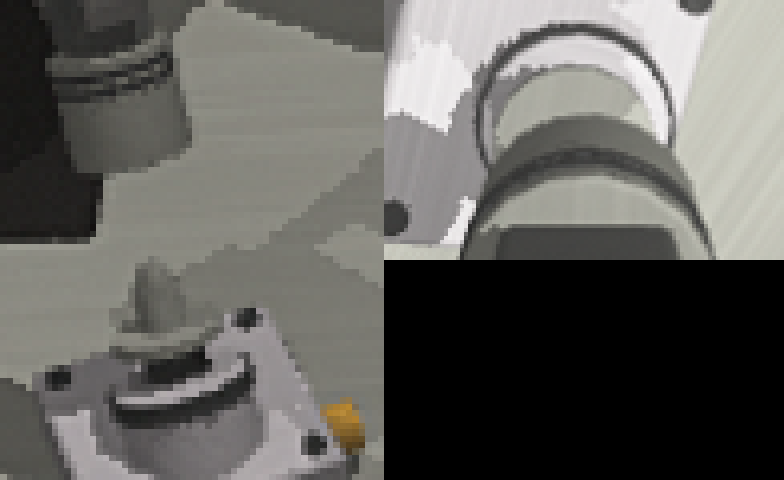

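Both cameras match the predicted gauge pose to within a few mm. The nipple looks shifted a few mm from my estimate, and its tip is hidden behind the coupler. I'll side-step along tool +x so the wrist camera can see the nipple and coupler together.

Emit:
carry_out(motion=[[[0.4,0,0,0,0,0],[1.0,0,0,0,0,0],[1.5,0,0,0,0,0],[1.5,0,0,0,0,0],[1.5,0,0,0,0,0]]])

```text
clock: 7.22
ee_pos: [0.5176, -0.1693, 0.1932]
tcp_rot: [1.295, 2.495, 0.462]
wrist_force: [0.3, 0.2, -3.2]
grip_width: 0.0298
finger_force: 29.9
```

Run:
```python
from h import *
import pickle
D={n:get_image(n) for n in("scene","top","wrist")}
s=sense(); D["s"]=s; pickle.dump(D,open("d3.pkl","wb"))
W,S,T=D["wrist"],D["scene"],D["top"]; tip=np.array([.5945,-.202,.099]); n=axis()
print(s["ee_pos"],s["tcp_rot"])
k=R.from_rotvec(s["tcp_rot"]); m=s["ee_pos"]+k.apply([0,0,L])
out=[]
for nm,im,f in(("W",W,True),("S",S,False),("T",T,False)):
    print(nm,"tip",proj(im,tip,f),"foot",proj(im,tip-.046*n,f),"mouth",proj(im,m,f))
a,b,c=[int(v) for v in proj(W,tip,True)],[int(v) for v in proj(S,tip)],[int(v) for v in proj(T,tip)]
cw=W["color"][a[1]-55:a[1]+65,a[0]-40:a[0]+40]; cs=S["color"][b[1]-35:b[1]+25,b[0]-20:b[0]+20]; ct=T["color"][c[1]-30:c[1]+30,c[0]-20:c[0]+20]
print("offs W",a[0]-40,a[1]-55,"S",b[0]-20,b[1]-35,"T",c[0]-20,c[1]-30)
f=lambda x,z:cv2.resize(x,None,fx=z,fy=z,interpolation=cv2.INTER_CUBIC)
cv2.imwrite("pics/z3.png",np.hstack([f(cw,5),np.vstack([f(cs,5),f(ct,5)]) ,])[:,:,::-1])
```

```text
[ 0.51747222 -0.16931693  0.19279952] [1.29607807 2.49560172 0.46193179]
W tip [255.89326497 244.37068899] foot [255.8205187  226.96952049] mouth [255.64473983 204.98596283]
S tip [179.18764304 206.55729615] foot [183.6998981  223.64877416] mouth [195.54164139 181.69346328]
T tip [325.86712591 186.39706677] foot [321.05636946 182.60981513] mouth [313.19331469 202.88049789]
offs W 215 189 S 159 171 T 305 156
```

View pics/z3.png

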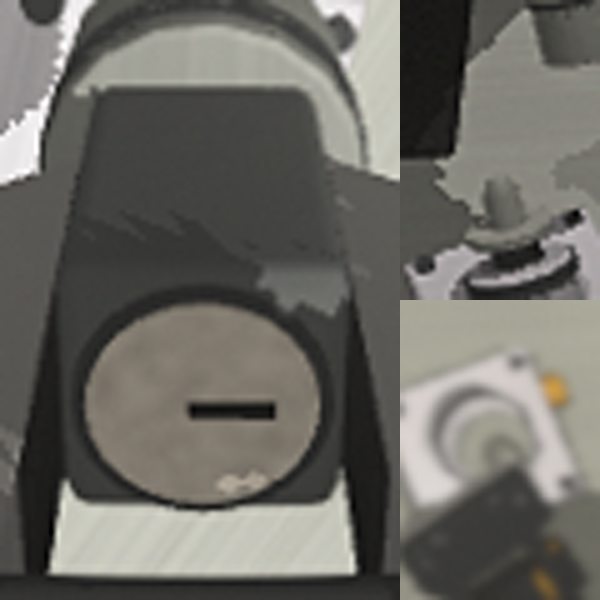

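The side-step went the wrong way for the wrist camera, since the gauge now hides the nipple. In scene and top, the tip at (179.0,206.8) and (325.6,185.6) agrees with my estimate. I'll step to the other side.

Emit:
carry_out(motion=[[[-0.5,0,0,0,0,0],[-1.3,0,0,0,0,0],[-2.0,0,0,0,0,0],[-2.7,0,0,0,0,0],[-3.1,0,0,0,0,0],[-3.1,0,0,0,0,0],[-3.1,0,0,0,0,0],[-3.1,0,0,0,0,0]]])

```text
clock: 8.38
ee_pos: [0.5856, -0.2708, 0.2062]
tcp_rot: [1.295, 2.496, 0.462]
wrist_force: [0.8, -0.0, -2.7]
grip_width: 0.0301
finger_force: 29.9
```

Run:
```python
from h import *
import pickle
D={n:get_image(n) for n in("scene","top","wrist")}
s=sense(); D["s"]=s; pickle.dump(D,open("d4.pkl","wb"))
W,S,T=D["wrist"],D["scene"],D["top"]; tip=np.array([.5945,-.202,.099]); n=axis()
print(s["clock"],s["ee_pos"],s["tcp_rot"])
k=R.from_rotvec(s["tcp_rot"]); m=s["ee_pos"]+k.apply([0,0,L])
for nm,im,f in(("W",W,True),("S",S,False),("T",T,False)):
    print(nm,"tip",proj(im,tip,f),"collar",proj(im,tip-.026*n,f),"foot",proj(im,tip-.046*n,f),"mouth",proj(im,m,f),"dial",proj(im,m+.102*n,f),"px/mm",np.linalg.norm(proj(im,tip+[0,.01,0],f)-proj(im,tip,f))/10)
a,b=[[int(v) for v in proj(i,tip,f)] for i,f in((W,True),(S,False))]
cw=W["color"][a[1]-55:a[1]+65,a[0]-50:a[0]+50]; cs=S["color"][b[1]-75:b[1]+25,b[0]-45:b[0]+35]
print("offs W",a[0]-50,a[1]-55,"S",b[0]-45,b[1]-75)
f=lambda x,z:cv2.resize(x,None,fx=z,fy=z,interpolation=cv2.INTER_CUBIC)
cv2.imwrite("pics/z4.png",np.hstack([f(cw,5),cv2.copyMakeBorder(f(cs,3.75),0,600-375,0,0,cv2.BORDER_CONSTANT)])[:,:,::-1])
```

```text
8.525 [ 0.5857042  -0.27096444  0.2062998 ] [1.29523788 2.49601567 0.46207579]
W tip [255.80285628 124.50795285] collar [255.75673401 122.88833266] foot [255.72622842 121.8180669 ] mouth [255.69137656 205.19431434] dial [255.95554636 270.02198577] px/mm 1.056121811110672
S tip [179.18764304 206.55729615] collar [181.75353082 216.27634216] foot [183.6998981  223.64877416] mouth [150.52055909 197.98941637] dial [138.51230173 155.89934792] px/mm 0.4098685865012288
T tip [325.86712591 186.39706677] collar [323.09808188 184.21714629] foot [321.05636946 182.60981513] mouth [350.26660468 177.22340741] dial [365.93593472 186.39190066] px/mm 0.349063407419642
offs W 205 69 S 134 131
```

View pics/z4.png

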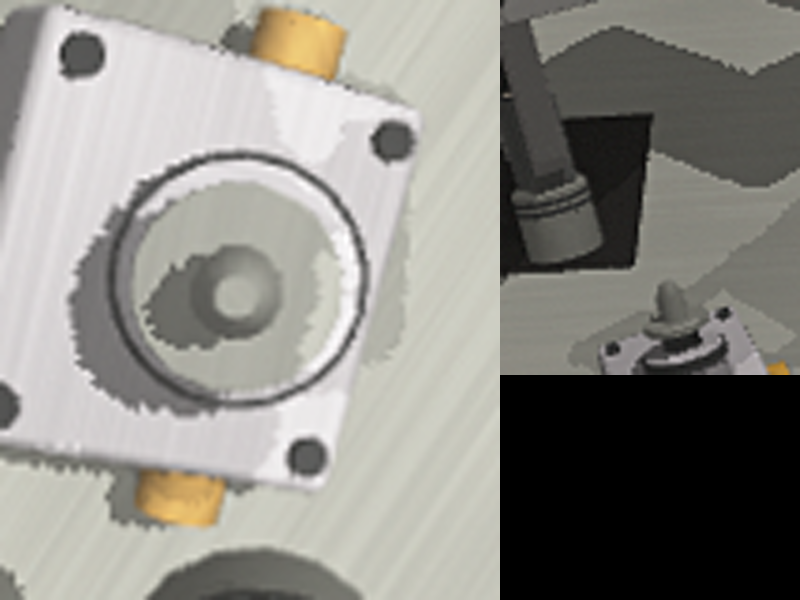

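This wrist view looks straight down the nipple axis: tip at (252.0,127.8), collar centre (252.8,126.6) and boss ring centre (252.8,124.7). That is a consistent shift of about (-3.3,+3.2) px from my estimate. The coupler sits where predicted.

Run:
```python
from h import *
import pickle
D=pickle.load(open("d4.pkl","rb")); W,S,T,s=D["wrist"],D["scene"],D["top"],D["s"]
t1=plane(W,252.0,127.8,.0997,True); c=plane(W,252.8,126.6,.058+.02*.906,True); f=plane(W,252.8,124.7,.058,True)
print("tip",t1,"collar",c,"foot",f); d=t1-f; print(np.linalg.norm(d),np.degrees(np.arccos(d[2]/np.linalg.norm(d))),np.degrees(np.arctan2(-d[1],-d[0])))
b1=plane(W,205+300/5,69+45/5,.018,True); b2=plane(W,205+178/5,69+498/5,.018,True); e=b1-b2; print("stub az",np.degrees(np.arctan2(e[1],e[0])))
print("tri WS",tri([ray(W,252.0,127.8,True),ray(S,178.8-.6,206.6+.5)]), "WST",tri([ray(W,252.0,127.8,True),ray(S,178.8,206.6),ray(T,325.6,185.6)]))
k=R.from_rotvec(s["tcp_rot"]); m=s["ee_pos"]+k.apply([0,0,L]); th=np.linspace(0,6.28,200)
q=np.array([proj(W,m+k.apply([.023*np.cos(a),.023*np.sin(a),0]),True) for a in th]); i=q[:,1].argmin(); print("rim top pred",q[i],"at y=189 x:",np.sort(q[abs(q[:,1]-189)<.7,0]))
```

```text
tip [ 0.59274899 -0.20665831  0.0997    ] collar [ 0.60399492 -0.20313054  0.07612   ] foot [ 0.61137504 -0.19976158  0.058     ]
0.0461885734661629 25.468651724370364 20.318239979767487
stub az 110.15887240169879
tri WS (array([ 0.59397231, -0.20557562,  0.09682014]), [np.float64(0.000845502024140407), np.float64(0.0008455020241404374)]) WST (array([ 0.5950731 , -0.20365062,  0.09788107]), [np.float64(0.0030862547109301785), np.float64(0.001343350303249896), np.float64(0.0028837442719660956)])
rim top pred [255.7159914  178.40172227] at y=189 x: [233.44295552 233.97530725 277.37975092 277.91301253]
```

```bash
cat >> h.py <<'E'
TIP=np.array([.593,-.2064,.0997])
E
python3 - <<'E'
from h import *
n=axis()
for h in(.045,.010): print(rel(TIP+n*(h+L),Rpress(n)))
E
```

```text
[ 1.521 -0.077 -0.04   0.005 -0.002 -0.   ]
[ 1.52  -0.077  0.835  0.005 -0.002 -0.   ]
```

Emit:
carry_out(motion=[[[0.4,-0.04,0,0,0,0],[1.0,-0.08,0,0,0,0],[1.45,-0.08,0,0,0,0],[1.52,-0.08,0,0,0,0],[1.52,-0.08,0.2,0,0,0],[1.52,-0.08,0.5,0,0,0],[1.52,-0.08,0.8,0,0,0],[1.52,-0.08,0.83,0,0,0],[1.52,-0.08,0.83,0,0,0]]])

```text
clock: 9.65
ee_pos: [0.5631, -0.2179, 0.1681]
tcp_rot: [1.296, 2.496, 0.462]
wrist_force: [0.2, -0.1, -3.0]
grip_width: 0.0299
finger_force: 29.9
```

```bash
cat > chk.py <<'E'
from h import *
s=sense(); k=R.from_rotvec(s["tcp_rot"]); n=axis(); m=s["ee_pos"]+k.apply([0,0,L])
print("clk",s["clock"],"mouth past tip mm (tool xyz)",(k.inv().apply(m-TIP)*1e3).round(2),"ang",np.degrees(np.arccos(-k.apply([0,0,1])@n)).round(2),"F tool",k.inv().apply(s["wrist_force"]).round(1),"M",k.inv().apply(s["torque"]).round(2),s["grip_width"].round(4),s["finger_force"])
E
python3 chk.py
python3 - <<'E'
from h import *
import pickle
S=get_image("scene");pickle.dump(S,open("s5.pkl","wb"));n=axis()
print(proj(S,TIP),proj(S,TIP+n*.01))
g=cv2.cvtColor(S["color"],cv2.COLOR_RGB2GRAY)[196:228,162:202]
for i,r in enumerate(g): print(196+i,*["%3d"%v for v in r])
E
```

```text
[177.38541116 206.05473187] [176.38256076 202.27554276]
196  33  33  29  32  65  69  69  74  72  83  87  89  91  94  96  95  99  98  95  94  93  92  84  97 134 136 136 136 136 137 137 136 135 136 136 136 137 137 136 137
197  34  32  32  28  61  70  70  72  76  80  85  88  90  92  96  96  95  96  95  94  92  92  84  70 130 138 135 134 133 134 133 133 134 135 134 133 134 134 136 136
198  32  31  33  29  42  66  71  70  73  79  85  88  91  91  94  95  96  96  95  94  93  93  87  76 130 138 137 134 137 136 136 136 136 137 139 139 138 140 139 120
199  33  35  34  29  40  64  69  72  75  78  81  86  89  91  93  95  95  97  98  94  94  92  85  77 114 137 138 136 136 136 138 138 138 137 140 140 140 140 120 119
200  32  30  30  29  25  60  68  70  73  78  80  84  86  89  93  95  96  96  96  93  92  89  86  87 113 137 139 138 139 140 139 140 139 140 142 141 122 117 118 120
201  26  32  29  27  23  50  66  68  72  78  79  84  86  89  91  93  93  94  94  92  89  90  89  99 137 139 138 136 136 137 136 137 137 137 138 118 115 116 119 119
202  55  76  62  55  55  75  67  67  71  75  78  83  85  88 
[... 4180 characters left out ...]
146 144 145 144 142 167Traceback (most recent call last):
  File "chk.py", line 3, in <module>
    print("clk",s["clock"],"mouth past tip mm (tool xyz)",(k.inv().apply(m-TIP)*1e3).round(2),"ang",np.degrees(np.arccos(-k.apply([0,0,1])@n)).round(2),"F tool",k.inv().apply(s["wrist_force"]).round(1),"M",k.inv().apply(s["torque"]).round(2),s["grip_width"].round(4),s["finger_force"])
                                                                                                                                                                                                                                                  ^^^^^^^^^^^^^^^^^^^^^
AttributeError: 'float' object has no attribute 'round'
```

The scene rows confirm alignment: the coupler centre is 176.3 at row 200, against 176.4 expected from the nipple axis. Now I'll insert in stages.

Emit:
carry_out(motion=[[[0,0,0.1,0,0,0],[0,0,0.2,0,0,0],[0,0,0.3,0,0,0],[0,0,0.4,0,0,0],[0,0,0.5,0,0,0],[0,0,0.5,0,0,0]]])

```text
clock: 10.45
ee_pos: [0.5709, -0.2148, 0.1497]
tcp_rot: [1.296, 2.496, 0.462]
wrist_force: [0.5, 0.3, -3.0]
grip_width: 0.0299
finger_force: 29.9
```

```bash
sed -i 's/s\["grip_width"\].round(4)/s["grip_width"]/' chk.py; python3 chk.py
```

```text
clk 10.45 mouth past tip mm (tool xyz) [-0.04 -0.38 10.3 ] ang 0.07 F tool [ 0.3 -0.7  2.9] M [0.43 0.05 0.  ] 0.029877287797448616 29.93561089038849
```

Emit:
carry_out(motion=[[[0,0,0.1,0,0,0],[0,0,0.2,0,0,0],[0,0,0.3,0,0,0],[0,0,0.35,0,0,0],[0,0,0.35,0,0,0]]])

```text
clock: 11.08
ee_pos: [0.5764, -0.2128, 0.1372]
tcp_rot: [1.296, 2.496, 0.462]
wrist_force: [0.5, -0.5, -2.2]
grip_width: 0.0298
finger_force: 29.9
```

```bash
python3 chk.py
```

```text
clk 11.075 mouth past tip mm (tool xyz) [-0.16 -0.3  24.09] ang 0.05 F tool [-0.4 -0.8  2.1] M [ 0.45  0.05 -0.  ] 0.029845781242995743 29.935396313667297
```

Free of lateral contact. Next I'll contact the collar and compress it gradually.

Emit:
carry_out(motion=[[[0,0,0.05,0,0,0],[0,0,0.1,0,0,0],[0,0,0.15,0,0,0],[0,0,0.15,0,0,0],[0,0,0.15,0,0,0]]])

```text
clock: 11.7
ee_pos: [0.5789, -0.2121, 0.1322]
tcp_rot: [1.295, 2.496, 0.462]
wrist_force: [-2.3, -0.9, 2.2]
grip_width: 0.0299
finger_force: 29.9
```

```bash
python3 chk.py
```

```text
clk 11.7 mouth past tip mm (tool xyz) [-0.43 -0.13 29.74] ang 0.03 F tool [ 0.3 -1.3 -3. ] M [ 0.51  0.18 -0.02] 0.029939233428104905 29.9379962682724
```

Emit:
carry_out(motion=[[[0,0,0.04,0,0,0],[0,0,0.08,0,0,0],[0,0,0.08,0,0,0]]])

```text
clock: 12.08
ee_pos: [0.5802, -0.2117, 0.1296]
tcp_rot: [1.295, 2.495, 0.462]
wrist_force: [-5.9, -0.7, 7.3]
grip_width: 0.0302
finger_force: 30.0
```

```bash
python3 chk.py
```

```text
clk 12.075 mouth past tip mm (tool xyz) [-0.56 -0.04 32.65] ang 0.03 F tool [ 1.9 -1.7 -9.1] M [ 0.7   0.46 -0.05] 0.030150277055248455 29.95896488428116
```

Emit:
carry_out(motion=[[[0,0,0.04,0,0,0],[0,0,0.08,0,0,0],[0,0,0.08,0,0,0]]])

```text
clock: 12.45
ee_pos: [0.5815, -0.2112, 0.1264]
tcp_rot: [1.295, 2.495, 0.462]
wrist_force: [-1.7, -1.1, 4.6]
grip_width: 0.0298
finger_force: 30.0
```

```bash
python3 chk.py
```

```text
clk 12.45 mouth past tip mm (tool xyz) [-0.49 -0.08 36.2 ] ang 0.03 F tool [-0.5  0.  -5. ] M [0.36 0.1  0.03] 0.02980531380780963 29.957680106163025
```

Snapped: force dropped from about 11.5 N to 7.5 N while still advancing. Now to the hard stop.

Emit:
carry_out(motion=[[[0,0,0.03,0,0,0],[0,0,0.05,0,0,0],[0,0,0.05,0,0,0]]])

```text
clock: 12.82
ee_pos: [0.5823, -0.211, 0.1249]
tcp_rot: [1.295, 2.495, 0.462]
wrist_force: [-6.1, -1.3, 8.7]
grip_width: 0.03
finger_force: 30.0
```

```bash
python3 chk.py
```

```text
clk 12.825 mouth past tip mm (tool xyz) [-0.56 -0.06 37.86] ang 0.03 F tool [  1.4  -1.6 -10.5] M [ 0.67  0.44 -0.03] 0.030008998289434853 29.959056973457336
```

Emit:
carry_out(motion=[[[0,0,0.02,0,0,0],[0,0,0.04,0,0,0],[0,0,0.04,0,0,0]]])

```text
clock: 13.2
ee_pos: [0.5828, -0.2114, 0.1248]
tcp_rot: [1.294, 2.494, 0.461]
wrist_force: [-18.3, -4.0, 22.1]
grip_width: 0.0298
finger_force: 30.0
```

```bash
python3 chk.py
```

```text
clk 13.2 mouth past tip mm (tool xyz) [-1.26  0.1  38.1 ] ang 0.1 F tool [  4.4  -6.5 -27.8] M [1.53 1.19 0.11] 0.029786485356371562 30.00656247138977
```

Emit:
carry_out(motion=[[[0,0,0,0,0,0],[0,0,0,0,0,0],[0,0,0,0,0,0],[0,0,0,0,0,0],[0,0,0,0,0,0],[0,0,0,0,0,0]]])

```text
clock: 13.95
ee_pos: [0.5828, -0.2114, 0.1248]
tcp_rot: [1.295, 2.494, 0.461]
wrist_force: [-17.3, -2.9, 22.9]
grip_width: 0.0297
finger_force: 30.0
```

```bash
python3 chk.py
python3 - <<'E'
from h import *
S=get_image("scene");save(S,"s6.png",(145,165,225,235),8)
E
```

```text
clk 13.95 mouth past tip mm (tool xyz) [-1.27  0.1  38.1 ] ang 0.1 F tool [  4.6  -4.9 -28.1] M [1.51 1.22 0.11] 0.029714679875622645 30.00634789466858
```

The push holds steady at about 31 N against the hard stop, 38.1 mm past the tip (38 mm expected), and the grip is stable. Handing in.

```bash
python3 -c "
from plant import job_done
print(job_done())"
```

```text
the job is handed in; nothing more can be done
None
```

I pressed the rightmost gauge's coupler onto the bare tilted nipple until it snapped and the collar reached its hard stop, handing in at about 14 s with the gauge still gripped and a steady push of about 31 N; I judged this from force and position readings, as my 10 picture views were used up before the press.

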